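# Clear the spent ribbon from the garment-tag printer

### The arm

A 6-joint arm with a two-finger parallel gripper is mounted at the origin on the work surface. World frame = base frame: x ahead of the robot, y to its left, z up, the work surface at z = 0. Lengths are in m, angles in rad, forces in N, time in s.
With the tool pointing down it reaches from about 0.325 to 0.875 m from the base axis. Payload 4.4 kg.
Tool frame: the origin (TCP) lies midway between the tips of the shut fingers; the grasp point (between the pads) lies 19 mm behind it (robot.grasp_offset is the distance from the TCP to the grasp point, in m); z points along the fingers, y is the line along which they close (so a half turn about z gives the same grasp; the last joint's range is limited). The gripper opens to 85 mm and grips with 20 to 120 N. Pads are 22 mm wide; open, the fingers measure 114 mm over their backs; the gripper's body (76 mm by 85 mm) begins 54 mm behind the grasp point. The pads swing forward as they close: fully open they stand 13 mm farther back than shut.
Start: joints at [1.171, 0.207, 1.542, -0, 1.393, -0.15], TCP at [0.142, 0.557, 0.231] pointing down, gripper open.
Joint ranges: [-2.73, 2.73], [-0.86, 2.22], [0.23, 2.46], [-1.11, 4.25], [0.08, 2.63], [-2.82, 2.82]. Speed limits (rad/s): [2.79, 2.79, 3.14, 3.14, 3.14, 3.14].

### API

Orientations are given as a rotation vector (axis times angle).
In Python, from cell import robot gives the robot as it stands.
- The arm moves only by the tool move_arm, never from a script. Its arguments are lists of equal length, an entry for each row: "linear": the shift along the tool's x, y, z in mm, a list of three; "yaw": the turn about the tool's z in rad. In form: {"linear": [[x, y, z], ...], "yaw": [yaw, ...]}. A call has 1 to 12 rows; each row shifts and turns the commanded pose from where the row before left it, along the tool's axes as they then stand; what a row does not reach is not made up. A row lasts 1/8 s, in which the tool goes at most 62.5 mm and 10.7 degrees, less where a joint would pass 70% of its speed; a pose out of reach is approached as far as the arm can. A call is refused whole if a number of a shift passes 62.5 or a number of a turn 0.188, either way. A call with a gripper value outside its range is refused whole. "grip" is the opening, from 0 (shut) to 1 (fully open), set as the call begins (left out, the last holds). The fingers move at their own pace and stop on an object; the grip force is fixed at half the most. Time passes only in rows, so rows that do not move let the fingers close. It gives the time, the measured TCP pose, the force, the opening and the grip force at its end, in the units of the state.
- robot.state(): the state, without advancing time (a new reading comes with each control period).
- robot.snapshot(name): name is "side" or "top"; returns a dict with "img" (384x512x3 uint8, red, green, blue), "range_z" (384x512 float32, m along the optical axis (not along the pixel's ray), 0 where there is no reading), "fx", "fy", "cx", "cy" (pixels), "R" (3x3) and "t" (3): a world point X has camera coordinates R X + t. Camera axes: x right, y down, z forward; pixel columns grow to the right and rows downward; lengths in m; the calibration is good to about 2 mm. A picture is of the moment at which its call begins.
- robot.close_job(): hands the job in; it is judged then, once.
The state is a dict: "t": time; "joint_pos": joint angles; "qvel": joint speeds; "tau": joint torques, N m; "eef_pos": TCP position; "ee_rot": TCP orientation; "force": force on the tool from outside, world axes, zero at the start; "ft_torque": the same for the moment, N m; "grip_width": finger opening in m; "gripper_force": force on a finger pad.
Only numpy, scipy, OpenCV 4.12 (cv2) and the standard library are available. Lean on these libraries where they do the work, as an engineer would, in place of code of your own. Each camera call takes 0.05 s, during which the arm holds its last target. There are 200 camera calls.

### The job

The ribbon in the garment-tag printer is used up. Press in the orange snap tab on the printer's blue cover, lift the cover off with the tab held in, and lay the cover right way up in the middle of the grey mat. Then take the spent ribbon cassette out of the printer by its yellow fin, put it in the red bin, and leave the mug, the blue jar and the ticket pad where they are.

Things in the scene. Friction and masses are not known exactly. Their poses are not given: they have to be found in the camera images.
- bay (a point): Centre of the opening in the printer's flat top deck, at deck height, 90 mm above the counter. The printer is a pale grey box fixed to the counter, 170 mm (its x) by 160 mm (its y) by 90 mm, centred under this point. The opening is 50 mm (x) by 118 mm (y). The cover drops in with 2 mm play: its skirts and hook reach 18 mm below the deck, so it must rise straight up 20 mm to come free.
- cover_centre (a point): Blue clip-on cover, a hollow box 59 mm wide (its x), 130 mm long (y), standing 36 mm above the deck; 0.15 kg. The point is on its mid-line, 18 mm above the deck while the cover is on (axes then as the printer's). Laid right way up on a flat surface it stands on its skirts, this point 36 mm above that surface. Squeezing tab and opposite long side together both frees and grips it.
- tab (a joint): How far the orange snap tab is pressed in: 0 (out, latched) to 0.007 m (fully in). It slides along the cover's -x against a spring, 3 N at first, 13.5 N fully in. Its hook holds under the deck until it is in about 5 mm; it springs back when let go.
- tab_pad (a point): Middle of the outer face of the orange tab, at the middle of the cover's long +x side. The pad is 36 mm long (cover's y), from 4 to 30 mm above the deck, and stands 8.5 mm proud of the cover's side (1.5 mm when fully in). From pad face to the cover's opposite side (x = -29.5 mm): 67.5 mm with the tab out, 60.5 mm with it in.
- cassette_fin (a point): Grip point on the yellow fin of the ribbon cassette, on its mid-line 13 mm below its top edge. The fin is 10 mm thick (its x), 60 mm long (y), and sticks up 22 mm above the printer's deck, 46 mm above the cassette's body; hidden by the cover at the start. The cassette's axes agree with the printer's to a few degrees while it is in the bay.
- cassette_centre (a point): Centre of the dark body of the cassette, 42 mm (x) by 100 mm (y) by 40 mm high, 53 mm straight below the grip point on its fin. It stands loose on the floor of the bay, 26 mm above the counter; its underside is 73 mm below the grip point. About 0.16 kg.
- mat: Grey rubber mat fixed on the counter, 190 mm (x) by 180 mm (y), 4 mm thick. Origin at the centre of its underside.
- bin: Open red bin, 180 mm (x) by 170 mm (y) by 70 mm high, 4 mm walls and floor, 0.6 kg, standing loose. Origin at the centre of its underside.
- mug: White mug, 80 mm across and 90 mm high. Not part of the job. Origin at the centre of its underside.
- spray: Blue jar with a white cap, 52 mm across, 130 mm high. Not part of the job. Origin at the centre of its underside.
- tickets: Pad of blank paper tickets, 70 x 110 x 20 mm. Not part of the job. Origin at the centre of its underside.

How it is judged:
By the outcome, as a careful person would: the job done as asked, in the order asked, and still so for the second after the job is handed in, with the robot touching nothing.
It also fails if it takes over 53 s, if anything falls off the work surface, if the arm or the gripper's body presses on something with over 40 N, if the wrist force passes 120 N, or if a joint passes its speed limit or range.

## Working session

There is one attempt and no reset: what is moved stays moved. The work goes in short steps, Python scripts to look and compute and a tool call to move; the robot and the scene stay as the last step left them, time stands still between calls to the robot, and variables do not carry over. Pictures are saved under pics/ and viewed, at most 10 in all, crops included, and the job is handed in when it is done.

Besides the shell and the picture viewer there is one more tool, called after ">>>" as name(argument=value, ...) on one line, values as JSON. move_arm: Moves the arm, as the interface text tells. Its arguments: {"type":"object","properties":{"linear":{"type":"array","items":{"type":"array","items":{"type":"number"}}},"yaw":{"type":"array","items":{"type":"number"}},"grip":{"type":"number"}},"required":["linear","yaw"]}

```bash
mkdir -p pics
cat > h.py <<'E'
import numpy as np,cv2
from cell import robot
def snap(n,f=None):
    s=robot.snapshot(n); np.savez(''+n+'.npz',**s)
    if f: cv2.imwrite('pics/'+f,cv2.resize(s['img'][...,::-1],(800,600),interpolation=cv2.INTER_CUBIC))
    return s
def world(s):
    z=s['range_z'];v,u=np.mgrid[:384,:512]
    c=np.stack([(u-s['cx'])/s['fx']*z,(v-s['cy'])/s['fy']*z,z],-1)
    return (c-s['t'])@s['R']
E
python3 - <<'E'
from h import *
for n in('top','side'):
    s=snap(n,n+'1.png'); print(n,-s['R'].T@s['t'],s['R'].round(2).tolist(),s['fx'])
print(robot.state())
E
```

```text
top [0.49268123 0.0074918  1.01829075] [[0.0, -1.0, 0.03], [-0.99, -0.01, -0.14], [0.14, -0.03, -0.99]] 347.7158886215369
side [0.45434712 0.59680822 0.4998974 ] [[-0.96, -0.28, 0.02], [-0.17, 0.53, -0.83], [0.22, -0.8, -0.56]] 354.979997235273
{'t': 0.1, 'joint_pos': array([ 1.17048817e+00,  2.07360712e-01,  1.54281459e+00, -3.02935773e-06,
        1.39349328e+00, -1.50458625e-01]), 'qvel': array([-0.00047094, -0.0023172 , -0.00278211, -0.00089874,  0.00017433,
       -0.00021736]), 'tau': array([-3.84873993e-04, -3.84090543e+01, -2.92550737e+01, -3.36962412e-04,
        4.82706600e-03,  3.99414807e-05]), 'eef_pos': array([0.14189372, 0.55651422, 0.23022549]), 'ee_rot': array([-0.39137171, -3.11655168,  0.00313869]), 'force': array([-0.44449215, -0.53288514,  0.46449114]), 'ft_torque': array([ 0.03580651,  0.00273647, -0.01640212]), 'gripper_force': 0.0, 'grip_width': 0.08561380739588918}
```

View pics/top1.png

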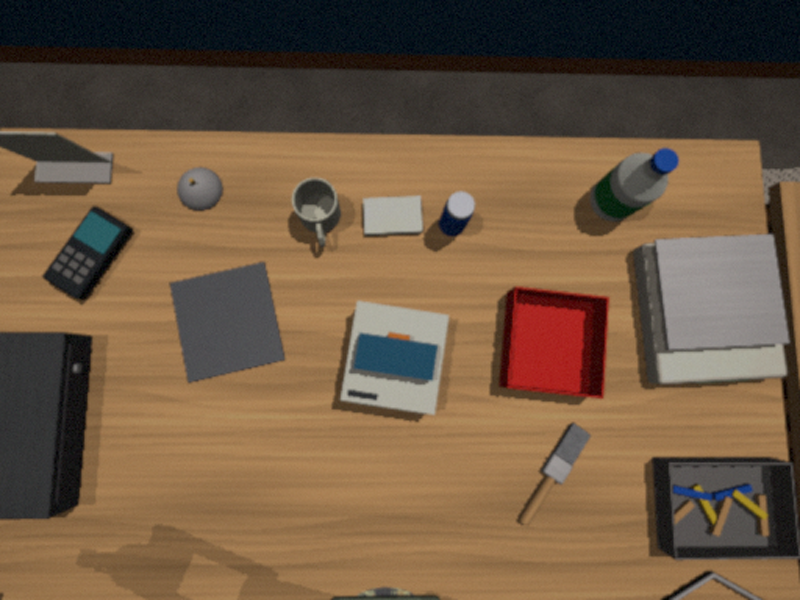

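View pics/side1.png

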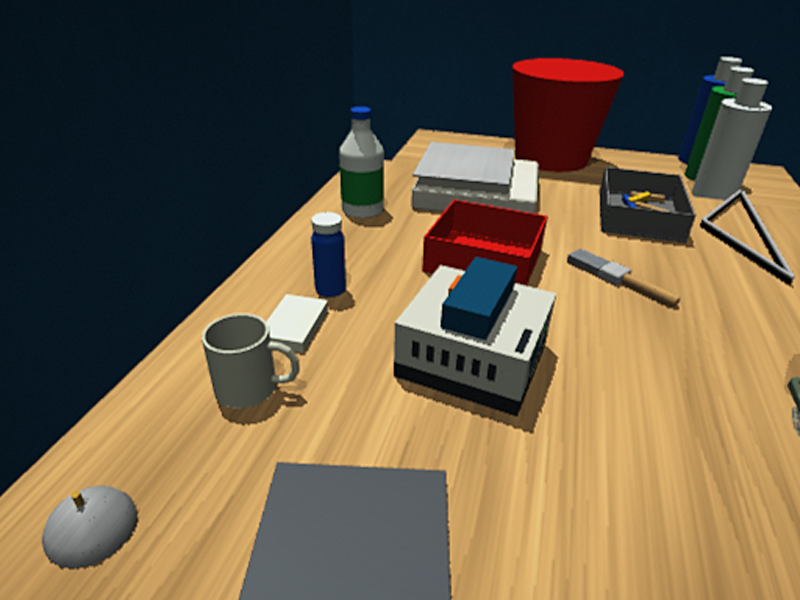

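The top view shows the mat at (227,322), the printer with its cover at (395,357), the orange tab on the far (+x) side at (399,336), and the bin at (555,342). The mug, pad and jar are beyond, near row 210. Next I measure the poses from depth.

Run:
```python
from h import *
s=dict(np.load('top.npz'));w=world(s);im=s['img'].astype(int);r,g,b=im[...,0],im[...,1],im[...,2];X,Y,Z=w[...,0],w[...,1],w[...,2]
def rect(n,m):
    m=cv2.morphologyEx(m.astype(np.uint8),cv2.MORPH_OPEN,np.ones((2,2)))>0
    p=w[m][:,:2]; q=cv2.minAreaRect((p*1000).astype(np.float32)); print(n,m.sum(),np.round(q[0],1),np.round(q[1],1),round(q[2],1),'z',np.median(Z[m]).round(4))
v,u=np.mgrid[:384,:512];u=u*800/512;v=v*600/384
box=lambda a,c,d,e:(u>a)&(u<c)&(v>d)&(v<e)
rect('cover',box(330,460,290,420)&(Z>.115)&(Z<.14))
rect('printer',box(330,460,290,420)&(Z>.082))
rect('tab',box(330,460,290,420)&(r>120)&(r>2*b)&(g<r*.7))
rect('mat',box(160,300,255,390)&(abs(r-b)<25)&(Z<.03))
rect('bin',box(480,630,270,410)&(r>80)&(g<60)&(Z>.055))
rect('mug',box(280,350,170,255)&(Z>.07))
rect('jar',box(430,480,180,245)&(Z>.11))
rect('pad',box(355,430,190,240)&(Z>.012)&(Z<.05))
```

```text
cover 1229 [512.8 -16.9] [133.9  69.3] 81.3 z 0.1248
printer 3890 [509.1 -18.2] [172.7 185.6] 81.3 z 0.09
tab 30 [540.5 -21.4] [32.8  6.5] 83.1 z 0.1193
mat 3987 [581.4 205.4] [209.  380.1] 4.7 z 0.0027
bin 158 [ 536.6 -317.4] [199.1 187. ] 84.1 z 0.0452
mug 253 [772.8 126.2] [107.   77.9] 14.6 z 0.0764
jar 250 [663.9 -66.1] [ 45.5 370. ] 59.7 z 0.1285
pad 857 [656. -21.] [321.2 111.5] 4.4 z 0.0188
```

Run:
```python
from h import *
s=dict(np.load('top.npz'));w=world(s);X,Y,Z=[w[...,i] for i in range(3)]
C=-s['R'].T@s['t']
def ray(px,z,k=.64):
    px=(np.array(px)+.5)*k-.5
    d=np.c_[(px[:,0]-s['cx'])/s['fx'],(px[:,1]-s['cy'])/s['fy'],np.ones(len(px))]@s['R']
    return (C+d*((z-C[2])/d[:,2])[:,None])[:,:2]
for n,p,z in(('mat',[(171,283),(265,263),(284,359),(190,381)],.004),('bin',[(514,288),(608,297),(604,396),(502,390)],.07),('deck',[(358,302),(448,315),(436,413),(342,403)],.09)):
    q=ray(p,z)*1000; print(n,q.round(0).tolist(),q.mean(0).round(1)); e=q[1]-q[0];f=q[2]-q[1];print(np.linalg.norm(e),np.linalg.norm(f),np.degrees([np.arctan2(e[1],e[0]),np.arctan2(f[1],f[0])]))
m=(Z>.12)&(Z<.135)&(abs(X-.513)<.07)&(abs(Y+.017)<.09)
p=w[m][:,:2]*1000
for a in(-7,-8.7,-10):
    a=np.radians(a);R=np.array([[np.cos(a),np.sin(a)],[-np.sin(a),np.cos(a)]]);q=p@R.T
    lo,hi=np.percentile(q,1,0),np.percentile(q,99,0);print((hi-lo).round(1),(R.T@((hi+lo)/2)).round(1),(R.T@np.median(q,0)).round(1))
c=s['img'][170:280,200:310];cv2.imwrite('pics/cov.png',cv2.resize(c[...,::-1],(600,600),interpolation=cv2.INTER_CUBIC))
s2=dict(np.load('side.npz'));c=s2['img'][150:280,240:370];cv2.imwrite('pics/cov2.png',cv2.resize(c[...,::-1],(600,600),interpolation=cv2.INTER_CUBIC))
```

```text
mat [[646.0, 403.0], [686.0, 231.0], [507.0, 189.0], [466.0, 358.0]] [576.3 295.2]
176.7232233791573 183.98793346399046 [ -77.12090868 -167.03362481]
bin [[632.0, -225.0], [617.0, -393.0], [443.0, -377.0], [453.0, -199.0]] [ 536.4 -298.4]
169.22881132918798 174.35726306975764 [-95.0940031  174.75001827]
deck [[603.0, 51.0], [581.0, -104.0], [416.0, -82.0], [433.0, 75.0]] [508.2 -15. ]
156.30604283280232 166.47354091854606 [-97.92783288 172.47457896]
[ 60.3 127.5] [511.6 -12.1] [510.8 -12.1]
[ 59.7 127.6] [511.7 -12.3] [510.9 -12. ]
[ 60.1 127.2] [511.7 -12.2] [510.8 -12. ]
```

View pics/cov.png

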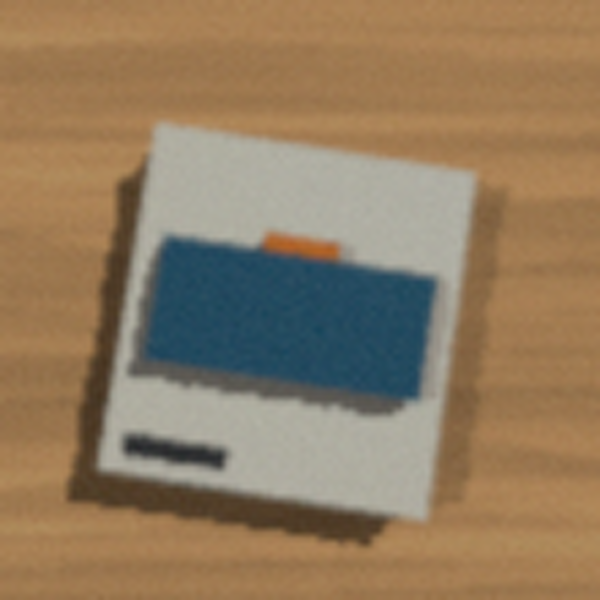

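The crop shows the cover top with corners (165,237), (437,278), (418,400) and (147,360). That gives a yaw of about -8.5° and a centre near (0.512,-0.013). The tab, at (302,246), is centred on the +x side.

>>> move_arm(linear=[[0,0,0],[0,0,0],[0,0,0],[0,0,0],[0,0,0],[0,0,0],[0,0,0],[0,0,0]], yaw=[0.184,0.184,0.184,0.184,0.184,0.184,0.184,0.184], grip=1)

```text
t: 1.1
eef_pos: [0.142, 0.5567, 0.2306]
ee_rot: [2.388, 2.04, -0.002]
force: [-0.9, -0.4, -0.1]
grip_width: 0.0852
gripper_force: 0.0
```

>>> move_arm(linear=[[-42.4,37.6,0],[-42.4,37.6,0],[-42.4,37.6,0],[-42.4,37.6,0],[-42.4,37.6,0],[-42.4,37.6,0],[-42.4,37.6,0],[-42.4,37.6,0],[-42.4,37.6,0],[-42.4,37.6,0],[-42.4,37.6,0],[-42.4,37.6,0]], yaw=[0,0,0,0,0,0,0,0,0,0,0,0])

```text
t: 2.6
eef_pos: [0.5121, -0.0154, 0.2309]
ee_rot: [-2.383, -2.047, 0.0]
force: [-0.3, 0.7, 1.0]
grip_width: 0.0855
gripper_force: 0.0
```

>>> move_arm(linear=[[0,0,25],[0,0,25],[0,0,0]], yaw=[0,0,0])

```text
t: 2.98
eef_pos: [0.5093, -0.0135, 0.1785]
ee_rot: [-2.379, -2.044, 0.006]
force: [-0.9, 0.9, -0.0]
grip_width: 0.0855
gripper_force: 0.0
```

```bash
cat >> h.py <<'E'
def st():
    from scipy.spatial.transform import Rotation as Ro
    s=robot.state();R=Ro.from_rotvec(s['ee_rot']).as_matrix()
    print('t',round(s['t'],2),'pos',(s['eef_pos']*1000).round(1),'yang',np.degrees(np.arctan2(R[1,1],R[0,1])).round(2),'F',s['force'].round(1),'w',round(s['grip_width']*1000,1),'gf',round(s['gripper_force'],1),'J',s['joint_pos'].round(2))
E
python3 - <<'E'
from h import *
st()
s=snap('side');c=s['img'][110:270,230:430];cv2.imwrite('pics/side2.png',cv2.resize(c[...,::-1],(750,600),interpolation=cv2.INTER_CUBIC))
w=world(s);X,Y,Z=[w[...,i] for i in range(3)];r,g,b=[s['img'][...,i].astype(int) for i in range(3)]
m=(abs(X-.513)<.07)&(abs(Y+.017)<.1)&(Z>.1205)&(Z<.132)&(b>r*1.5)
p=w[m][:,:2]*1000;a=np.radians(-8.5);R=np.array([[np.cos(a),np.sin(a)],[-np.sin(a),np.cos(a)]]);q=p@R.T
lo,hi=np.percentile(q,1,0),np.percentile(q,99,0);print(m.sum(),hi-lo,R.T@((hi+lo)/2),np.median(Z[m]),cv2.minAreaRect(p.astype(np.float32)))
E
```

```text
t 2.98 pos [509.3 -13.5 178.5] yang -8.68 F [-0.9  0.9 -0. ] w 85.5 gf 0.0 J [-0.2   0.12  1.75 -0.    1.27 -0.05]
1088 [ 58.33609    128.86091401] [508.49610411 -11.63775866] 0.12410380056802332 ((508.6753234863281, -12.573287963867188), (133.16488647460938, 59.61031723022461), 81.19439697265625)
```

View pics/side2.png

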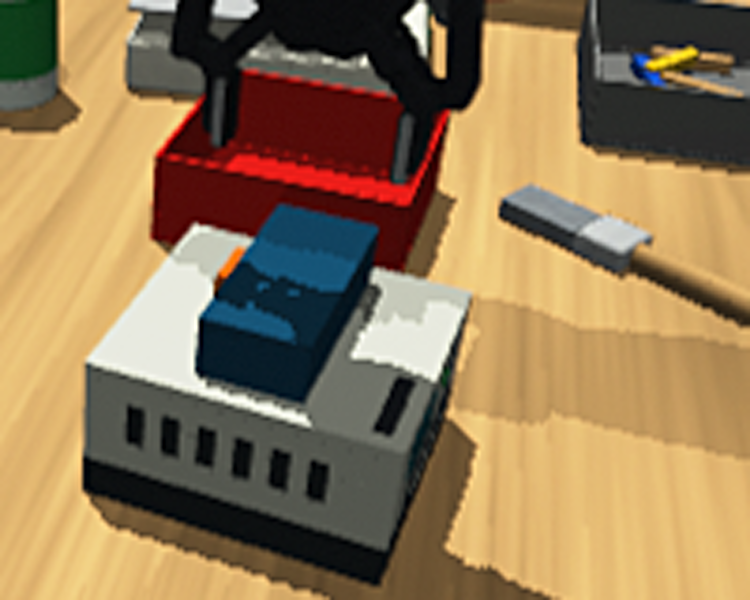

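The side view shows the fingers above the cover with nothing in the way, straddling the tab side (230,270) and the opposite side. I average the two cameras to a centre of about (0.510,-0.012) and descend.

>>> move_arm(linear=[[1,1.5,20],[0,0,20],[0,0,20],[0,0,15],[0,0,13],[0,0,0],[0,0,0]], yaw=[0,0,0,0,0,0,0])

```text
t: 3.9
eef_pos: [0.5139, -0.0131, 0.0939]
ee_rot: [2.382, 2.047, 0.001]
force: [-0.1, 0.5, -0.3]
grip_width: 0.0851
gripper_force: 0.0
```

>>> move_arm(linear=[[0,0,0],[0,0,0],[0,0,0],[0,0,0],[0,0,0],[0,0,0],[0,0,0],[0,0,0]], yaw=[0,0,0,0,0,0,0,0], grip=0)

```text
t: 4.9
eef_pos: [0.5131, -0.0129, 0.0958]
ee_rot: [-2.382, -2.048, 0.001]
force: [-7.3, 0.4, 15.0]
grip_width: 0.0585
gripper_force: 63.9
```

Run:
```python
from h import *
st()
s=snap('side');c=s['img'][130:250,230:380];cv2.imwrite('pics/side3.png',cv2.resize(c[...,::-1],(750,600),interpolation=cv2.INTER_CUBIC))
```

```text
t 4.9 pos [513.1 -12.9  95.8] yang -8.63 F [-7.3  0.4 15. ] w 58.5 gf 63.9 J [-0.19  0.23  1.81 -0.    1.09 -0.04]
```

View pics/side3.png

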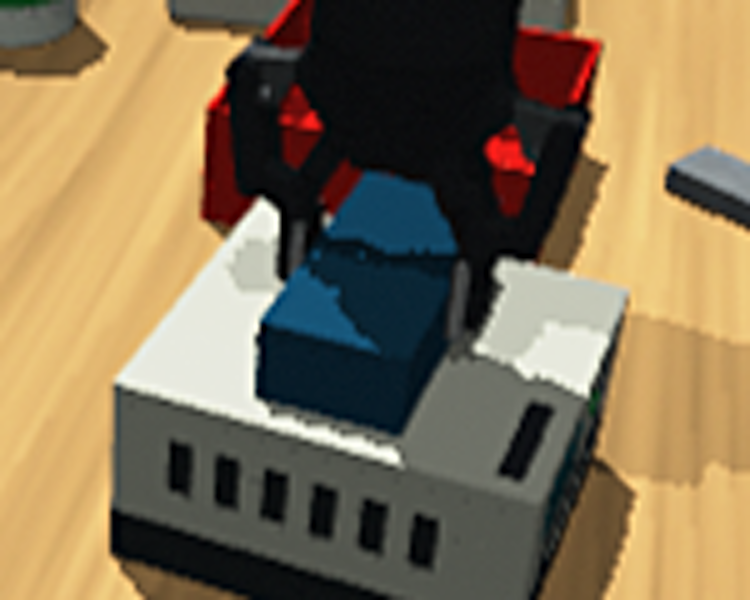

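The side view shows both fingers low against the cover, with the left pad over the tab at about (290,250). I try a gentle lift and watch the force.

>>> move_arm(linear=[[0,0,-3],[0,0,-3],[0,0,0]], yaw=[0,0,0])

```text
t: 5.32
eef_pos: [0.5132, -0.013, 0.0992]
ee_rot: [-2.383, -2.047, 0.0]
force: [-1.0, -0.1, -1.4]
grip_width: 0.0584
gripper_force: 65.3
```

>>> move_arm(linear=[[0,0,-6],[0,0,-6],[0,0,-8],[0,0,-12],[0,0,-20],[0,0,-25],[0,0,-25],[0,0,0]], yaw=[0,0,0,0,0,0,0,0])

```text
t: 6.32
eef_pos: [0.5155, -0.0134, 0.2045]
ee_rot: [2.379, 2.044, 0.007]
force: [0.3, 0.2, -2.0]
grip_width: 0.0579
gripper_force: 65.1
```

Run:
```python
from h import *
st()
s=snap('side','side4.png')
```

```text
t 6.33 pos [515.5 -13.4 204.5] yang -8.65 F [ 0.3  0.2 -2. ] w 57.9 gf 65.1 J [-0.19  0.1   1.72 -0.    1.31 -0.04]
```

View pics/side4.png

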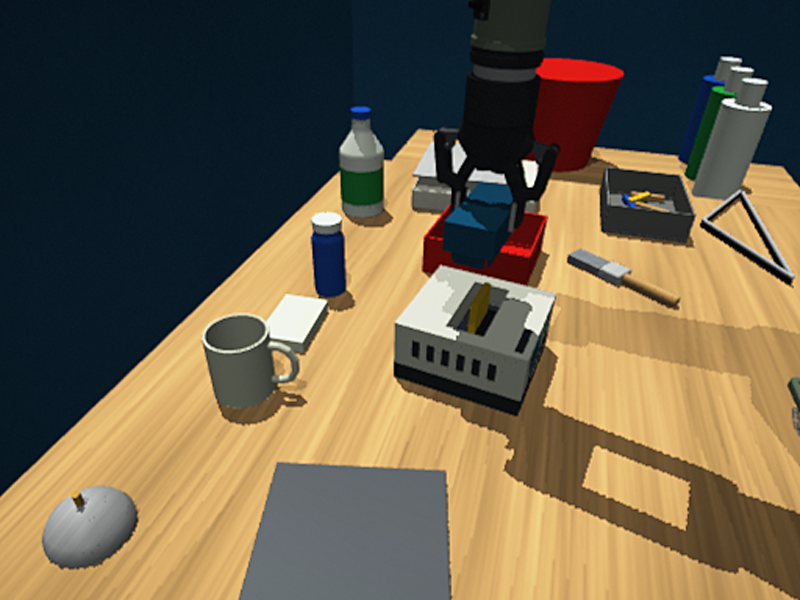

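The cover is off and held (480,230), and the yellow fin (480,308) shows in the bay. I carry it to the mat.

>>> move_arm(linear=[[25,1,0],[40,2,0],[45,2,0],[45,2,0],[45,2,0],[45,2,0],[45,2,0],[24.7,1.3,0],[0,0,0]], yaw=[0,0,0,0,0,0,0,0,0])

```text
t: 7.5
eef_pos: [0.5737, 0.2974, 0.199]
ee_rot: [-2.379, -2.05, 0.005]
force: [-0.8, -1.3, -0.5]
grip_width: 0.0586
gripper_force: 65.1
```

>>> move_arm(linear=[[0,0,20],[0,0,30],[0,0,30],[0,0,30],[0,0,20],[0,0,0]], yaw=[-0.126,-0.126,-0.126,0,0,0])

```text
t: 8.25
eef_pos: [0.5728, 0.2946, 0.0686]
ee_rot: [-1.955, -2.456, 0.008]
force: [0.2, -0.0, -0.7]
grip_width: 0.0585
gripper_force: 65.2
```

Run:
```python
from h import *
st()
s=dict(np.load('side.npz'));w=world(s)
# mat top corners as seen in the side view (800x600 px)
C=-s['R'].T@s['t'];p=(np.array([(278,463),(446,471)])+.5)*.64-.5
d=np.c_[(p[:,0]-s['cx'])/s['fx'],(p[:,1]-s['cy'])/s['fy'],[1,1]]@s['R'];print(C+d*((.004-C[2])/d[:,2])[:,None])
```

```text
t 8.25 pos [572.8 294.6  68.6] yang 12.96 F [ 0.2 -0.  -0.7] w 58.5 gf 65.2 J [ 0.34  0.52  1.48 -0.    1.15  0.11]
[[0.68548484 0.23563278 0.004     ]
 [0.50395198 0.19131929 0.004     ]]
```

>>> move_arm(linear=[[2.5,4.5,10],[0,0,10],[0,0,8],[0,0,6],[0,0,0]], yaw=[0,0,0,0,0])

```text
t: 8.88
eef_pos: [0.578, 0.2993, 0.0365]
ee_rot: [-1.955, -2.458, 0.002]
force: [0.2, 0.6, -1.7]
grip_width: 0.0585
gripper_force: 65.2
```

>>> move_arm(linear=[[0,0,2],[0,0,2],[0,0,0]], yaw=[0,0,0])

```text
t: 9.25
eef_pos: [0.5785, 0.2994, 0.0332]
ee_rot: [-1.956, -2.459, 0.0]
force: [0.1, 0.8, -0.6]
grip_width: 0.0583
gripper_force: 65.2
```

>>> move_arm(linear=[[0,0,2],[0,0,1.5],[0,0,0]], yaw=[0,0,0])

```text
t: 9.62
eef_pos: [0.5784, 0.2994, 0.0296]
ee_rot: [-1.955, -2.459, 0.001]
force: [1.1, -0.1, -0.7]
grip_width: 0.0583
gripper_force: 65.2
```

>>> move_arm(linear=[[0,0,1],[0,0,1],[0,0,0]], yaw=[0,0,0])

```text
t: 10.0
eef_pos: [0.5788, 0.2995, 0.0283]
ee_rot: [1.955, 2.459, 0.0]
force: [-1.0, 0.2, 1.4]
grip_width: 0.0584
gripper_force: 66.5
```

Contact. I release and rise.

>>> move_arm(linear=[[0,0,0],[0,0,0],[0,0,0],[0,0,0],[0,0,0]], yaw=[0,0,0,0,0], grip=1)

```text
t: 10.62
eef_pos: [0.5787, 0.2995, 0.0278]
ee_rot: [1.955, 2.459, 0.0]
force: [0.3, 0.2, -0.3]
grip_width: 0.0856
gripper_force: 0.0
```

>>> move_arm(linear=[[0,0,-10],[0,0,-25],[0,0,-40],[0,0,-50],[0,0,-40],[0,0,0]], yaw=[0.126,0.126,0.126,0,0,0])

```text
t: 11.38
eef_pos: [0.5816, 0.3006, 0.1984]
ee_rot: [2.38, 2.045, 0.015]
force: [0.2, 0.7, 0.3]
grip_width: 0.0857
gripper_force: 0.0
```

Run:
```python
from h import *
st()
def rect(w,m,n):
    p=w[m][:,:2]*1000;q=cv2.minAreaRect(p.astype(np.float32));print(n,m.sum(),np.round(q[0],1),np.round(q[1],1),round(q[2],1),'mean',p.mean(0).round(1),'z',np.median(w[m][:,2]).round(4))
for n in('top','side'):
    s=snap(n,n+'5.png');w=world(s);X,Y,Z=[w[...,i] for i in range(3)];r,g,b=[s['img'][...,i].astype(int) for i in range(3)]
    ye=(r>b*1.8)&(g>b*1.4)&(abs(X-.51)<.06)&(abs(Y+.013)<.06)
    rect(w,ye&(Z>.107)&(Z<.118),n+' fin top'); rect(w,ye&(Z>.07),n+' fin')
    blue=(b>r*1.5)&(abs(X-.58)<.12)&(abs(Y-.3)<.12)
    rect(w,blue&(Z>.045)&(Z<.07),n+' cover')
    rect(w,(abs(r-b)<25)&(abs(X-.576)<.13)&(abs(Y-.297)<.13)&(Z<.02),n+' mat')
```

```text
t 11.38 pos [581.6 300.6 198.4] yang -8.65 F [0.2 0.7 0.3] w 85.7 gf 0.0 J [0.34 0.39 1.37 0.   1.37 0.5 ]
top fin top 88 [510.1 -13.4] [58.4  9.8] 81.3 mean [510.1 -13.4] z 0.1108
top fin 477 [505.1 -13.6] [24.6 57.1] 0.3 mean [496.1   3.4] z 1.0183
top cover 1012 [573.4 297.6] [ 58.1 130.2] 13.2 mean [572.6 296.4] z 0.0567
top mat 2716 [572.6 314.3] [188. 213.] 13.5 mean [571.4 288.9] z 0.0028
side fin top 84 [507.8 -12.1] [57.8  9.6] 81.5 mean [508.   -9.9] z 0.1101
side fin 255 [507.6 -26.5] [90.4 16.1] 88.1 mean [507.5  -3. ] z 0.0986
side cover 3437 [572.  298.1] [ 59.1 131.9] 13.0 mean [569.5 308.2] z 0.0562
side mat 6496 [582.6 272.2] [190.5 179.4] 14.6 mean [576.5 293.7] z 0.0023
```

View pics/top5.png

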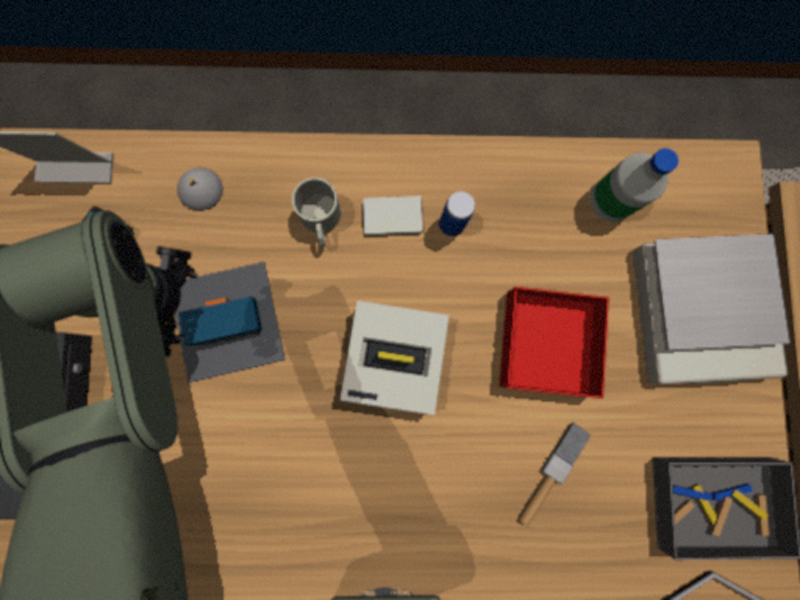

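The cover is lying right way up with the tab showing at (216,301). It measures (573,298) at 13°, against a mat centre of about (575,298). The fin is at (396,357), or (0.509,-0.013) with yaw -8.6°. I move above it with the fingers partly closed.

>>> move_arm(linear=[[-30,-2,0],[-45,-3,0],[-50,-4,0],[-50,-4,0],[-50,-4,0],[-50,-3,0],[-45.7,-3.1,0],[0,0,0]], yaw=[0,0,0,0,0,0,0,0], grip=0.35)

```text
t: 12.48
eef_pos: [0.5055, -0.0164, 0.1905]
ee_rot: [-2.385, -2.04, 0.005]
force: [-0.2, 1.3, 0.2]
grip_width: 0.0296
gripper_force: 0.0
```

>>> move_arm(linear=[[0,0,25],[0,0,25],[0,0,10],[0,0,0]], yaw=[0,0,0,0])

```text
t: 12.98
eef_pos: [0.5065, -0.0133, 0.1314]
ee_rot: [-2.38, -2.047, 0.003]
force: [0.9, 0.6, -1.0]
grip_width: 0.0298
gripper_force: 0.0
```

Run:
```python
from h import *
st()
```

```text
t 12.97 pos [506.5 -13.3 131.4] yang -8.61 F [ 0.9  0.6 -1. ] w 29.8 gf 0.0 J [-0.2   0.17  1.8   0.    1.17 -0.05]
```

>>> move_arm(linear=[[1,4,0],[0,0,10],[0,0,12],[0,0,12],[0,0,7],[0,0,0],[0,0,0]], yaw=[0,0,0,0,0,0,0])

```text
t: 13.85
eef_pos: [0.5119, -0.0138, 0.092]
ee_rot: [2.382, 2.047, 0.001]
force: [0.6, 0.4, 0.9]
grip_width: 0.0295
gripper_force: 0.0
```

>>> move_arm(linear=[[0,-1,2],[0,0,0]], yaw=[0,0])

```text
t: 14.1
eef_pos: [0.5107, -0.0136, 0.0899]
ee_rot: [2.383, 2.047, 0.0]
force: [-0.1, 0.7, 0.1]
grip_width: 0.0304
gripper_force: 0.0
```

>>> move_arm(linear=[[0,0,0],[0,0,0],[0,0,0],[0,0,0],[0,0,0],[0,0,0]], yaw=[0,0,0,0,0,0], grip=0)

```text
t: 14.85
eef_pos: [0.5108, -0.0136, 0.09]
ee_rot: [2.383, 2.047, 0.0]
force: [-0.1, 1.0, 1.0]
grip_width: 0.0087
gripper_force: 61.1
```

>>> move_arm(linear=[[0,0,-5],[0,0,-10],[0,0,-12],[0,0,-15],[0,0,-20],[0,0,-25],[0,0,-25],[0,0,0]], yaw=[0,0,0,0,0,0,0,0])

```text
t: 15.85
eef_pos: [0.5128, -0.014, 0.2051]
ee_rot: [2.378, 2.044, 0.007]
force: [-0.2, -0.8, -1.9]
grip_width: 0.0088
gripper_force: 60.9
```

Run:
```python
from h import *
st()
s=snap('side','side6.png')
w=world(dict(np.load('top.npz')));s=dict(np.load('top.npz'));r,g,b=[s['img'][...,i].astype(int) for i in range(3)]
m=(r>80)&(g<50)&(b<50)&(abs(w[...,0]-.537)<.13)&(abs(w[...,1]+.3)<.13)
p=w[m&(w[...,2]<.012)][:,:2]*1000;print(len(p),cv2.minAreaRect(p.astype(np.float32)))
p=w[m&(w[...,2]>.066)][:,:2]*1000;print(len(p),cv2.minAreaRect(p.astype(np.float32)))
```

```text
t 15.85 pos [512.8 -14.  205.1] yang -8.65 F [-0.2 -0.8 -1.9] w 8.8 gf 60.9 J [-0.2   0.09  1.73  0.    1.31 -0.05]
2906 ((534.0469360351562, -308.287353515625), (150.10552978515625, 178.5251922607422), 83.07012176513672)
254 ((537.416259765625, -299.6089782714844), (169.0072784423828, 177.44891357421875), 83.96186065673828)
```

View pics/side6.png

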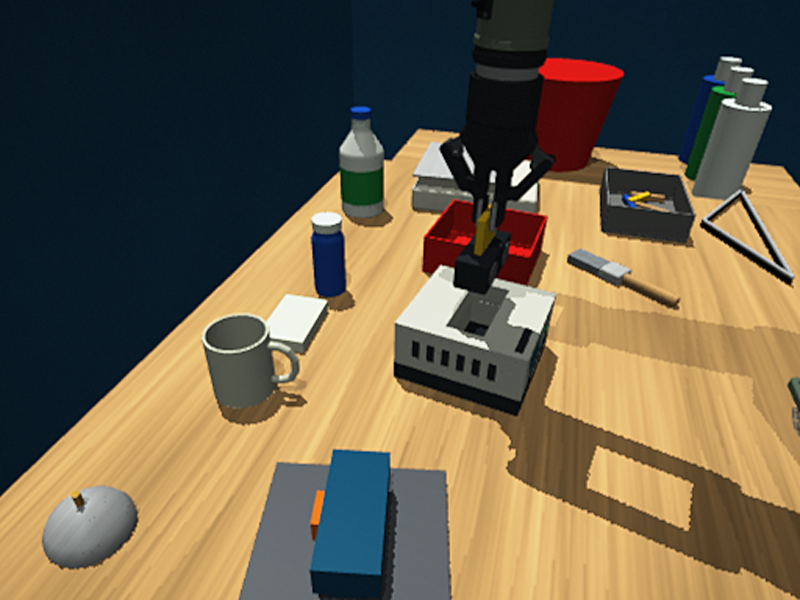

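The cassette is out and held by its fin at (482,255), the bay is empty, and the cover lies on the mat. I carry the cassette to the bin.

>>> move_arm(linear=[[-25,6,0],[-40,9.7,0],[-45,11,0],[-48,11.6,0],[-48,11.6,0],[-42,10.2,0],[-30,7.2,0],[0,0,0],[0,0,0]], yaw=[0,0,0,0,0,0,0,0,0])

```text
t: 17.02
eef_pos: [0.5346, -0.2975, 0.2002]
ee_rot: [-2.38, -2.045, 0.0]
force: [-0.2, -0.0, -1.7]
grip_width: 0.0084
gripper_force: 60.8
```

>>> move_arm(linear=[[0,0,20],[0,0,30],[0,0,30],[0,0,25],[0,0,10],[0,0,5],[0,0,0]], yaw=[0,0,0,0,0,0,0])

```text
t: 17.9
eef_pos: [0.5359, -0.2985, 0.0825]
ee_rot: [2.381, 2.047, 0.0]
force: [-0.2, 0.3, -1.0]
grip_width: 0.009
gripper_force: 60.8
```

>>> move_arm(linear=[[0,0,6],[0,0,4],[0,0,2],[0,0,0]], yaw=[0,0,0,0])

```text
t: 18.4
eef_pos: [0.5352, -0.2985, 0.0695]
ee_rot: [-2.382, -2.047, 0.0]
force: [-0.9, -0.5, -0.5]
grip_width: 0.0089
gripper_force: 60.8
```

>>> move_arm(linear=[[0,0,1.5],[0,0,0]], yaw=[0,0])

```text
t: 18.65
eef_pos: [0.5353, -0.2985, 0.0682]
ee_rot: [-2.383, -2.047, 0.0]
force: [-0.1, 0.2, -1.3]
grip_width: 0.0085
gripper_force: 60.8
```

Nearly touching the bin floor, so I release and rise.

>>> move_arm(linear=[[0,0,1],[0,0,0]], yaw=[0,0])

```text
t: 18.9
eef_pos: [0.5355, -0.2987, 0.068]
ee_rot: [2.382, 2.047, 0.0]
force: [-2.1, 1.3, 3.6]
grip_width: 0.0085
gripper_force: 61.5
```

>>> move_arm(linear=[[0,0,0],[0,0,0],[0,0,0],[0,0,0]], yaw=[0,0,0,0], grip=0.5)

```text
t: 19.4
eef_pos: [0.5354, -0.2986, 0.0672]
ee_rot: [-2.383, -2.048, -0.0]
force: [1.1, -0.1, 0.0]
grip_width: 0.0427
gripper_force: 0.0
```

>>> move_arm(linear=[[0,0,-10],[0,0,-20],[0,0,-40],[0,0,-50],[0,0,-40],[0,-40,0],[0,-40,0],[0,0,0]], yaw=[0,0,0,0,0,0,0,0])

```text
t: 20.4
eef_pos: [0.4545, -0.286, 0.2288]
ee_rot: [2.383, 2.045, -0.0]
force: [0.6, -0.4, 0.1]
grip_width: 0.0429
gripper_force: 0.0
```

Run:
```python
from h import *
st()
snap('side');snap('top','top7.png')
```

```text
t 20.4 pos [ 454.5 -286.   228.8] yang -8.73 F [ 0.6 -0.4  0.1] w 42.9 gf 0.0 J [-0.72  0.13  1.64 -0.    1.37 -0.57]
```

View pics/top7.png

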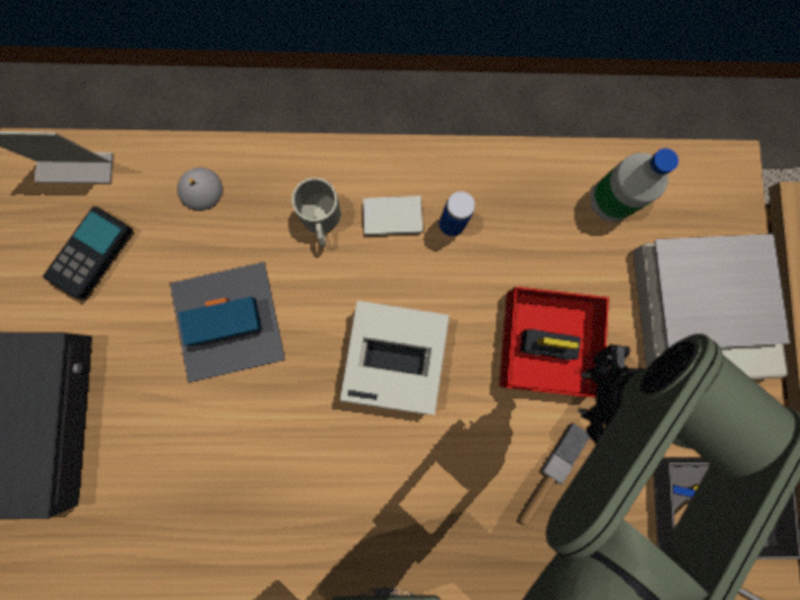

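The cassette is standing in the bin at (552,344). The cover is on the mat at (219,321), where the small offset is parallax from its height. The mug, pad and jar have not moved, and the arm touches nothing.

```bash
python3 -c "
from cell import robot
print(robot.close_job())"
```

```text
the job is handed in; nothing more can be done
None
```

The job is handed in at about 20 s: the cover is right way up in the middle of the mat (about 3 mm off centre by camera), the spent cassette is in the red bin, and the mug, blue jar and ticket pad have not moved.

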